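# Fit and lock the mill's grinding cartridge

## Task

Get the spice mill ready: swing its locking lever clear of the pocket, drop the oblong grinding cartridge upright into the pocket until it sits fully home, and swing the lever back over it until it is fully shut. The round cartridge belongs to another mill; leave it and the other things on the shelf where they stand.

Things in the scene. Friction and masses are not known exactly. Their poses are not given: they have to be found in the camera images.
- cartridge: oblong grinding cartridge, the block to fit: plain steel block 50 (its x) x 36 (its y) x 50 mm high, standing upright on the shelf, dark round feed hole on top; about 0.3 kg. Origin: centre of its underside, z up. It may go in either way round (half turn about z). When seated, its top 28 mm stand above the mill's deck
- mill: fixed dark bronze hand-crank mill, body 170 (x) x 130 (y) mm, flat deck 90 mm above the shelf with the pocket in its middle. Origin: centre of its underside. The lever's hinge post (18 mm thick, 31 mm above the deck) stands 60 mm from the pocket's centre towards +x; the crank sticks out at the +x end, below the deck; the deck is bare at the y sides, except under the opened lever
- pocket (a point): centre of the pocket's floor, axes as the mill's. The pocket is 54 mm along x, 40 mm along y, 22 mm deep; its top 6 mm slope outwards to a mouth of 62 x 48 mm at the deck. The hinge post leaves little room at the x end, so hold the cartridge by its 36 mm width
- lever (a joint): steel locking lever, swings level about an upright hinge, stays where left (1.5 N at the knob moves it). 0 = fully shut at its stop, pointing along the mill's -x over the pocket; grows to 2.0 as it opens towards the mill's +y; pocket clear for a gripper from 1.3. Arm 15 mm wide, 8 mm thick, underside 31 mm above the deck (3 mm above a seated cartridge)
- lever_hinge (a point): point on the lever's upright hinge axis, 35 mm above the deck; its x axis points from the knob to the hinge
- lever_knob (a point): top centre of the lever's upright dark wooden knob: 16 mm thick round post rising 30 mm above the arm, at the lever's free end 125 mm from the hinge
- round_cartridge: round steel cartridge, 48 mm across and 50 mm high, standing on the shelf; origin at the centre of its underside; not wanted, leave alone
- bottle: cobalt glass bottle with cork, 64 mm across, 170 mm high; origin at the centre of its underside; leave alone
- cup: copper measuring cup with one handle, 70 mm across, 60 mm high; origin at the centre of its underside; leave alone
- tamper: pale boxwood tamper standing on its broad foot, 44 mm across, 104 mm high; origin at the centre of its underside; leave alone
Mind the look-alikes: they are no part of the job. Leave any red or yellow look-alike of the cartridge alone.

How it is judged:
By the outcome, as a careful person would: the job done as asked, in the order asked, and still so for the second after the job is handed in, with the robot touching nothing.
It also fails if it takes over 72 s, if anything falls off the work surface, if the arm or the gripper's body presses on something with over 40 N, if the wrist force passes 120 N, or if a joint passes its speed limit or range.

## Robot

A 6-joint arm with a two-finger parallel gripper is mounted at the origin on the work surface. World frame = base frame: x ahead of the robot, y to its left, z up, the work surface at z = 0. Lengths are in m, angles in rad, forces in N, time in s.
With the tool pointing down it reaches from about 0.25 to 0.775 m from the base axis. Payload 4 kg.
Tool frame: the origin (TCP) lies midway between the tips of the shut fingers; the grasp point (between the pads) lies 19 mm behind it; z points along the fingers, y is the line along which they close (so a half turn about z gives the same grasp; the last joint's range is limited). The gripper opens to 94 mm and grips with 3 to 60 N. Pads are 16 mm wide; open, the fingers measure 119 mm over their backs; the gripper's body (75 mm by 177 mm) begins 78 mm behind the grasp point.
Start: joints at [1.137, 0.087, 1.371, -0, 1.684, -0.103], TCP at [0.179, 0.52, 0.206] pointing down, gripper open.
Joint ranges: [-3.1, 3.1], [-0.76, 2.03], [0.27, 2.55], [-1.08, 4.22], [0.17, 2.65], [-2.57, 2.57]. Speed limits (rad/s): [2.79, 2.79, 3.14, 3.14, 3.14, 3.14].

## Interface

Orientations are given as [roll, pitch, yaw] about the fixed x, y, z axes, in that order (R = Rz(yaw) Ry(pitch) Rx(roll)).
In Python, from bench import robot gives the robot as it stands. The module is installed in compiled form; this text tells all that it offers.
- The arm moves only by the tool arm_command, never from a script. Its argument "targets" is a list of rows, each a list of 4 numbers: the shift along the world's x, y, z as a fraction of full scale, then the turn about the world's z as a fraction of full scale. A call has 1 to 8 rows; each row is the pose to reach, as a shift and turn from the pose commanded when the call began; what a row does not reach only later rows make up. Full scale, the value 1, is 0.5 m for a shift and 120 degrees for a turn. A row lasts 1/12 s, in which the tool goes at most 41.7 mm and 7.16 degrees, less where a joint would pass 70% of its speed; a pose out of reach is approached as far as the arm can. A call with a number of a shift or a turn outside -1 to 1 is refused whole. A call with a gripper value outside its range is refused whole. "claw" is the closure, from 0 (fully open) to 1 (shut), set as the call begins (left out, the last holds). The fingers move at their own pace and stop on an object; the grip force is fixed at half the most. Time passes only in rows, so rows that repeat a pose let the fingers close. It gives the time, the measured TCP pose, the force, the opening and the grip force at its end, in the units of the state.
- robot.get_obs(): the state, without advancing time (a new reading comes with each control period).
- robot.snapshot(name): name is "side" or "top" or "wrist"; returns the picture (480x640x3 uint8, red, green, blue); there is no depth.
- robot.camera_info(name): a dict with "vfov" (degrees; the focal length in pixels is half the picture's height over the tangent of half this angle, whatever the lens; pixels are square), "cx", "cy" (the principal point, pixels), "k1" (the pictures are not rectified: a ray, as slopes to the right and down, at radius r is drawn at 1 + k1 r^2 times it, then the intrinsics apply), "extrinsics" (4x4, takes a point from camera to world coordinates); the wrist camera has in their place "T_tool_cam" (4x4, takes a point from camera to tool coordinates, whose origin is the TCP and whose axes are the flange's). Camera axes: x right, y up, looking along -z (the intrinsics and any distortion apply to the point x, -y, -z); pixel columns grow to the right and rows downward; lengths in m; the calibration is good to about 2 mm. A picture is of the moment at which its call begins: read the wrist's pose just before it. camera_info takes no time and is no camera call.
- robot.close_job(): hands the job in; it is judged then, once.
The state is a dict: "time": time; "joint_positions": joint angles; "qvel": joint speeds; "joint_torque": joint torques, N m; "tool_pos": TCP position; "ee_rot": TCP orientation; "wrist_force": force on the tool from outside, world axes, zero at the start; "wrist_torque": the same for the moment, N m; "width": finger opening in m; "finger_force": force on a finger pad.
Only numpy, scipy, OpenCV 4.12 (cv2) and the standard library are available. Lean on these libraries where they do the work, as an engineer would, in place of code of your own. Each camera call takes 0.05 s, during which the arm holds its last target. There are 200 camera calls.

## Working session

There is one attempt and no reset: what is moved stays moved. The work goes in short steps, Python scripts to look and compute and a tool call to move; the robot and the scene stay as the last step left them, time stands still between calls to the robot, and variables do not carry over. Pictures are saved under pics/ and viewed, at most 10 in all, crops included, and the job is handed in when it is done.

Besides the shell and the picture viewer there is one more tool, called after "Emit:" as name([rows], argument=value, ...), one row to a line, values as JSON. arm_command: Moves the arm, as the interface text tells. Shift numbers are shares of 0.5 m and turn numbers shares of 120 degrees, none past 1 either way. Its arguments: {"type":"object","properties":{"targets":{"type":"array"},"claw":{"type":"number"}},"required":["targets"]}

```bash
mkdir -p pics; cat > h.py <<'E'
import numpy as np, cv2
from bench import robot
from scipy.spatial.transform import Rotation as Ro
def cam(n,obs=None):
    c=robot.camera_info(n)
    if n=="wrist":
        o=obs or robot.get_obs(); T=np.eye(4); T[:3,:3]=rot(o); T[:3,3]=o["tool_pos"]; E=T@np.array(c["T_tool_cam"])
    else: E=np.array(c["extrinsics"])
    f=240/np.tan(np.radians(c["vfov"])/2)
    return f,c["cx"],c["cy"],c["k1"],E
def rot(o):
    r=np.array(o["ee_rot"]); return r if r.shape==(3,3) else Ro.from_euler("xyz",r).as_matrix()
def ray(C,u,v):
    f,cx,cy,k,E=C; p=np.array([(u-cx)/f,(v-cy)/f]); q=p.copy()
    for _ in range(30): q=p/(1+k*(q@q))
    return E[:3,3],E[:3,:3]@np.array([q[0],-q[1],-1])
def onz(C,u,v,z):
    o,d=ray(C,u,v); return o+d*(z-o[2])/d[2]
def proj(C,P):
    f,cx,cy,k,E=C; p=np.linalg.inv(E)@np.append(P,1); q=np.array([p[0],-p[1]])/-p[2]; q=q*(1+k*(q@q)); return np.array([cx,cy])+f*q
def snap(n,name):
    o=robot.get_obs(); im=np.array(robot.snapshot(n)); cv2.imwrite(f"pics/{name}.png",im[:,:,::-1]); return im,cam(n,o)
E
python3 - <<'E'
from h import *
np.set_printoptions(precision=4,suppress=True)
o=robot.get_obs(); print({k:np.round(o[k],4).tolist() for k in o})
for n in("side","top","wrist"):
    im,C=snap(n,n+"0"); print(n,C[:4],C[4])
E
```

```text
{'time': 0.0, 'joint_positions': [1.1369, 0.088, 1.3722, -0.0001, 1.6836, -0.1031], 'qvel': [0.0012, -0.0011, -0.0033, 0.0011, 0.0006, 0.0003], 'joint_torque': [-0.0002, -34.0196, -30.2421, 0.0718, 0.0332, -0.0002], 'tool_pos': [0.1784, 0.5197, 0.2043], 'ee_rot': [-3.1394, -0.0002, 2.8108], 'wrist_force': [-0.2942, -0.7841, -0.031], 'wrist_torque': [-0.0257, -0.0115, -0.0005], 'finger_force': 0.0, 'width': 0.0939}
side (np.float64(483.09222250791566), 316.43717673444485, 245.23562514400945, 0.004743743478291523) [[-0.9679  0.1796 -0.1756  0.427 ]
 [-0.2511 -0.7074  0.6607  0.677 ]
 [-0.0056  0.6836  0.7298  0.9042]
 [ 0.      0.      0.      1.    ]]
top (np.float64(535.2511114501909), 322.9072054379373, 243.73053163218268, 0.027568119091700462) [[-0.0249  0.9839 -0.1772  0.429 ]
 [-0.9995 -0.0207  0.0256 -0.0099]
 [ 0.0215  0.1777  0.9838  1.1966]
 [ 0.      0.      0.      1.    ]]
wrist (np.float64(395.1755917957554), 327.31633766388575, 242.7837719282873, -0.00885275239843094) [[ 0.3244 -0.9143 -0.2427  0.1068]
 [ 0.9459  0.3131  0.0849  0.5441]
 [-0.0016 -0.2571  0.9664  0.3828]
 [ 0.      0.      0.      1.    ]]
```

View pics/top0.png

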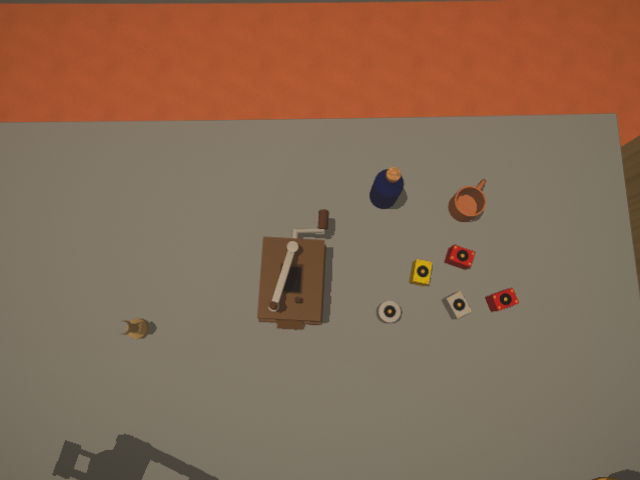

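View pics/side0.png

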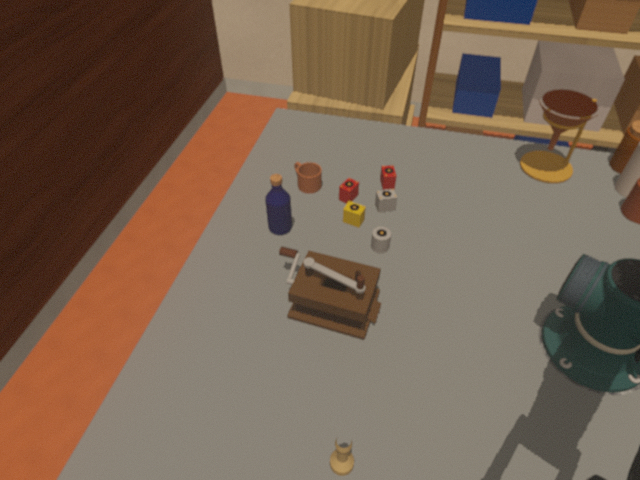

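Top view: the oblong cartridge candidates are plain steel at (458,305), red at (461,257) and (503,300), yellow at (423,272), and round steel at (390,312). I choose the plain steel block at (458,305). The mill is at (291,280), with the lever partly open: hinge (293,246), knob (273,306). The side view agrees, showing the block at (386,200) and the knob at (361,284). Next is the close crop.

```bash
python3 - <<'E'
from h import *
im=cv2.imread("pics/top0.png"); s=cv2.imread("pics/side0.png")
a=cv2.resize(im[225:335,250:350],None,fx=4,fy=4,interpolation=cv2.INTER_CUBIC)
b=cv2.resize(im[280:335,370:470],None,fx=4,fy=4,interpolation=cv2.INTER_CUBIC)
c=cv2.resize(s[240:340,270:390],None,fx=3.3,fy=4.4,interpolation=cv2.INTER_CUBIC)
b=cv2.copyMakeBorder(b,0,a.shape[0]-b.shape[0],0,0,cv2.BORDER_CONSTANT)
cv2.imwrite("pics/crop1.png",np.hstack([a,b[:, :400]])[:600])
np.set_printoptions(precision=4,suppress=True)
C=cam("top")
for n,u,v,z in[("knob",273,306,.159),("hinge",293,246,.129),("cart",459,305,.05),("round",390,311,.05),("yel",423,271,.05),("bottle",393,174,.17),("red2",505,299,.05),("red1",462,256,.05)]: print(n,onz(C,u,v,z))
g=cv2.cvtColor(im,cv2.COLOR_BGR2HSV); r=g[285:325,440:475]
m=((r[...,1]<70)&(r[...,2]>135)).astype(np.uint8)
print(r[20,:,2],r[20,:,1])
E
```

```text
knob [0.4961 0.0622 0.159 ]
hinge [0.6178 0.023  0.129 ]
cart [ 0.4961 -0.3277  0.05  ]
round [ 0.4867 -0.1792  0.05  ]
yel [ 0.5709 -0.2548  0.05  ]
bottle [ 0.7526 -0.1803  0.17  ]
red2 [ 0.5067 -0.4274  0.05  ]
red1 [ 0.6019 -0.3418  0.05  ]
[131 133 131 120  98  88  88  88  88  95 131 162 147  81  39  38  43  98
 165 191 172  75  36  38  62 119 164 160 141 111 130 131 131 131 131] [ 51  52  51  53  57  61  58  58  58  59  62  61  61  57  65  54  77 161
 181 184 182 136  57  47  58  62  64  62  58  51  51  51  51  53  51]
```

View pics/crop1.png

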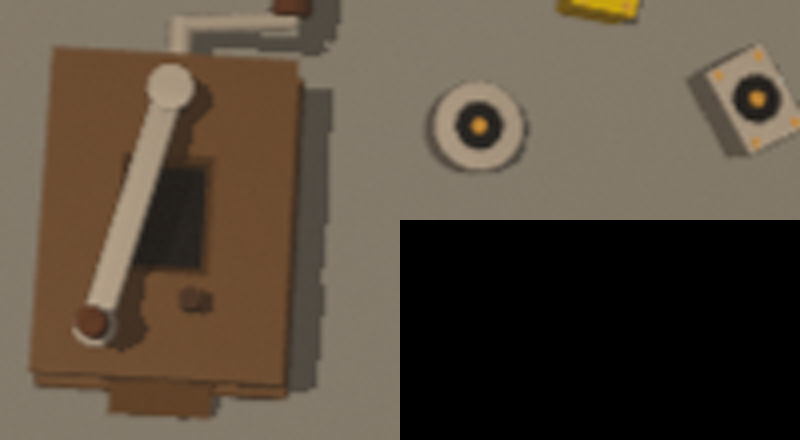

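The crop confirms the plain oblong steel block with its dark feed hole, centred near top (459,305). The round steel one is at (370,311 + offset). The lever is about 0.3 rad open, and it opens towards image left (+y). Moving over the knob now.

Emit:
arm_command([
  [0.08, -0.11, 0.02, 0],
  [0.16, -0.22, 0.02, 0],
  [0.22, -0.32, 0.02, 0],
  [0.28, -0.42, 0.02, 0],
  [0.35, -0.52, 0.02, 0],
  [0.41, -0.6, 0.02, 0],
  [0.47, -0.68, 0.02, 0],
  [0.52, -0.75, 0.02, 0],
], claw=0.4)

```text
time: 0.82
tool_pos: [0.3677, 0.2442, 0.2152]
ee_rot: [3.141, 0.0, 2.811]
wrist_force: [1.4, 0.4, -0.3]
width: 0.0562
finger_force: 0.0
```

Emit:
arm_command([
  [0.05, -0.08, 0, 0],
  [0.1, -0.14, 0, 0],
  [0.114, -0.166, 0, 0],
  [0.114, -0.166, 0, 0],
])

```text
time: 1.15
tool_pos: [0.4257, 0.1598, 0.2146]
ee_rot: [-3.14, -0.0, 2.805]
wrist_force: [-0.3, -0.5, -0.1]
width: 0.056
finger_force: 0.0
```

```bash
python3 - <<'E'
from h import *
np.set_printoptions(precision=4,suppress=True)
o=robot.get_obs(); print(o["time"],o["tool_pos"],o["ee_rot"],o["width"])
im,C=snap("wrist","w1"); print(proj(C,[.496,.062,.159]),proj(C,[.618,.023,.129]))
E
```

```text
1.15 [0.4257 0.1598 0.2146] [-3.14   -0.0001  2.8047] 0.05599950477600602
[227.5151 400.3647] [250.4057 507.8672]
```

View pics/w1.png

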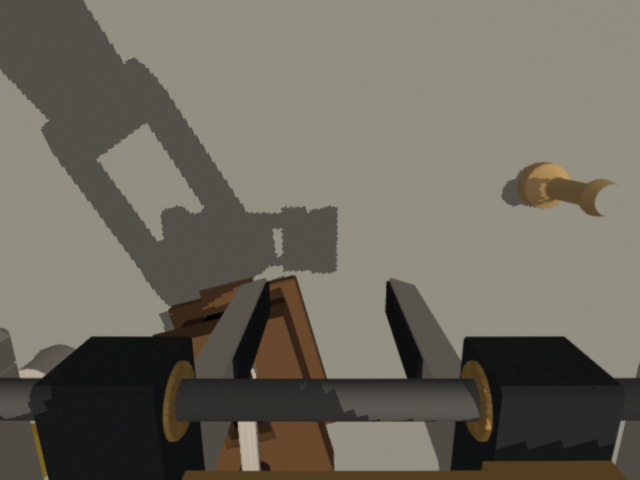

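The wrist view at this spot shows the mill's -x end at (250,300) and the tamper at (545,185). The knob is still ahead of the gripper, out of sight. Carrying on over the knob, then down around it.

Emit:
arm_command([
  [0.05, -0.07, 0, 0],
  [0.1, -0.14, 0, 0],
  [0.14, -0.196, 0, 0],
  [0.14, -0.196, 0, 0],
  [0.14, -0.196, 0, 0],
  [0.14, -0.196, 0, 0],
  [0.14, -0.196, 0, 0],
])

```text
time: 1.78
tool_pos: [0.4934, 0.0668, 0.2153]
ee_rot: [3.141, -0.0, 2.813]
wrist_force: [0.4, 1.2, -0.4]
width: 0.0563
finger_force: 0.0
```

```bash
python3 - <<'E'
from h import *
np.set_printoptions(precision=4,suppress=True)
o=robot.get_obs(); print(o["time"],o["tool_pos"],o["ee_rot"],o["width"])
C=cam("side"); print(proj(C,[.496,.062,.159]),proj(C,[.618,.023,.129]))
T=cam("top")
for u,v in[(52,47),(299,62),(287,386),(32,372)]: print(onz(T,250+u/4,225+v/4,.09))
print("pocket mouth right corners",onz(T,250+213/4,225+157/4,.09),onz(T,250+205/4,225+270/4,.09))
E
```

```text
1.7833 [0.4934 0.0668 0.2153] [ 3.1409 -0.0005  2.8134] 0.05630944245735551
[362.5179 276.3523] [308.7827 260.689 ]
[0.6458 0.0868 0.09  ]
[ 0.6351 -0.0427  0.09  ]
[ 0.4666 -0.0323  0.09  ]
[0.4769 0.0978 0.09  ]
pocket mouth right corners [0.5856 0.0034 0.09  ] [0.5269 0.0086 0.09  ]
```

Emit:
arm_command([
  [0.006, -0.008, -0.06, 0],
  [0.006, -0.008, -0.12, 0],
  [0.006, -0.008, -0.156, 0],
  [0.006, -0.008, -0.156, 0],
  [0.006, -0.008, -0.156, 0],
], claw=0.62)

```text
time: 2.2
tool_pos: [0.496, 0.0623, 0.1368]
ee_rot: [-3.141, -0.002, 2.813]
wrist_force: [-0.0, -0.4, -0.2]
width: 0.0357
finger_force: 0.0
```

```bash
python3 - <<'E'
from h import *
np.set_printoptions(precision=3,suppress=True)
o=robot.get_obs(); print(o["time"],o["tool_pos"],o["ee_rot"],o["width"],o["wrist_force"],o["joint_positions"])
h=np.array([.617,.0235]); p=np.array(o["tool_pos"][:2])
for a in np.radians(np.arange(162,66,-6)):
    q=h+.125*np.array([np.cos(a),np.sin(a)]); print(round(np.degrees(a)),(q-p)/.5,(np.degrees(a)-161)/120)
E
```

```text
2.2 [0.496 0.062 0.137] [-3.141 -0.002  2.813] 0.03568290548486603 [-0.006 -0.429 -0.153] [ 0.011  0.001  1.597  0.     1.546 -1.231]
162 [ 0.004 -0.   ] 0.008333333333333333
156 [0.014 0.024] -0.041666666666666664
150 [0.025 0.047] -0.09166666666666666
144 [0.04  0.069] -0.14166666666666666
138 [0.056 0.09 ] -0.19166666666666668
132 [0.075 0.108] -0.24166666666666667
126 [0.095 0.125] -0.2916666666666667
120 [0.117 0.139] -0.3416666666666668
114 [0.14  0.151] -0.39166666666666655
108 [0.165 0.16 ] -0.44166666666666665
102 [0.19  0.167] -0.49166666666666664
96 [0.216 0.171] -0.5416666666666665
90 [0.242 0.172] -0.5916666666666667
84 [0.268 0.171] -0.6416666666666667
78 [0.294 0.167] -0.6916666666666667
72 [0.319 0.16 ] -0.7416666666666667
```

Emit:
arm_command([
  [0.014, 0.024, 0, -0.04],
  [0.025, 0.047, 0, -0.09],
  [0.04, 0.069, 0, -0.14],
  [0.056, 0.09, 0, -0.19],
  [0.075, 0.108, 0, -0.24],
  [0.095, 0.125, 0, -0.29],
  [0.117, 0.139, 0, -0.34],
  [0.117, 0.139, 0, -0.34],
])

```text
time: 2.87
tool_pos: [0.5577, 0.1325, 0.1396]
ee_rot: [3.137, 0.001, 2.099]
wrist_force: [-0.6, -0.7, -0.5]
width: 0.0357
finger_force: 0.0
```

```bash
python3 - <<'E'
from h import *
np.set_printoptions(precision=3,suppress=True)
o=robot.get_obs(); print(o["time"],o["tool_pos"],o["ee_rot"],o["width"],o["wrist_force"])
snap("top","top1")
im=cv2.imread("pics/top1.png"); cv2.imwrite("pics/c2.png",cv2.resize(im[200:350,230:370],None,fx=4,fy=4))
E
```

```text
2.8667 [0.558 0.133 0.14 ] [3.137 0.001 2.099] 0.035725730376235595 [-0.616 -0.7   -0.525]
```

View pics/c2.png

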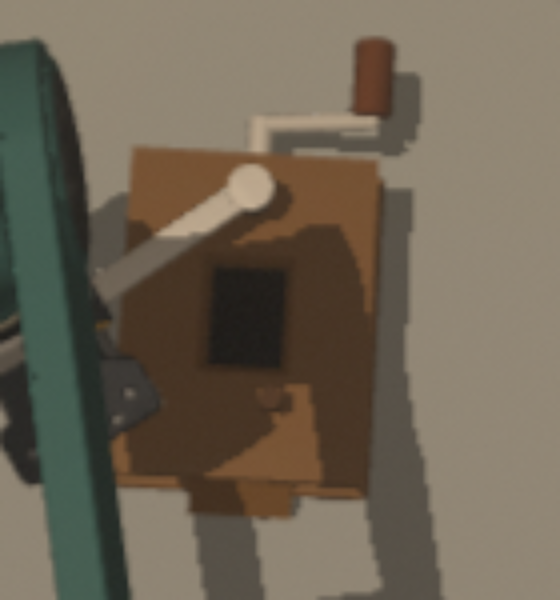

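The crop shows the lever following the gripper, its arm running from the hinge (250,188) to about (105,290). The pocket is clearly visible as the black rectangle from (211,267) to (285,366). Continuing the arc.

Emit:
arm_command([
  [0.023, 0.012, 0, -0.05],
  [0.048, 0.021, 0, -0.1],
  [0.073, 0.028, 0, -0.15],
  [0.099, 0.032, 0, -0.2],
  [0.125, 0.033, 0, -0.25],
  [0.151, 0.032, 0, -0.3],
  [0.177, 0.028, 0, -0.35],
  [0.203, 0.021, 0, -0.4],
])

```text
time: 3.58
tool_pos: [0.6572, 0.1417, 0.1392]
ee_rot: [3.141, -0.001, 1.26]
wrist_force: [-1.4, 1.1, 0.8]
width: 0.0356
finger_force: 0.7
```

Emit:
arm_command([
  [0, 0, 0, 0],
  [0, 0, 0.06, 0],
  [-0.01, 0.02, 0.14, 0],
  [-0.02, 0.02, 0.22, 0],
])

```text
time: 3.92
tool_pos: [0.6455, 0.1519, 0.2475]
ee_rot: [-3.138, 0.001, 1.267]
wrist_force: [0.5, 0.2, 0.5]
width: 0.0362
finger_force: 0.0
```

```bash
python3 - <<'E'
from h import *
np.set_printoptions(precision=4,suppress=True)
o=robot.get_obs(); print(o["time"],o["tool_pos"],o["ee_rot"],o["width"],o["wrist_force"])
T=cam("top")
q=[onz(T,230+u/4,200+v/4,.09) for u,v in[(205,258),(291,261),(285,370),(200,368)]]
print(np.array(q),np.mean(q,0))
q=[onz(T,230+u/4,200+v/4,.09) for u,v in[(133,148),(379,160),(366,489),(114,478)]]
print(np.array(q),np.mean(q,0)); print("hinge",onz(T,230+251/4,200+187/4,.131))
E
```

```text
3.9167 [0.6455 0.1519 0.2475] [-3.1383  0.0007  1.2669] 0.036190845285218286 [0.4858 0.194  0.5272]
[[0.5861 0.0492 0.09  ]
 [0.5835 0.0045 0.09  ]
 [0.5269 0.0086 0.09  ]
 [0.5289 0.0524 0.09  ]] [0.5564 0.0287 0.09  ]
[[ 0.6452  0.0863  0.09  ]
 [ 0.6361 -0.0427  0.09  ]
 [ 0.4651 -0.0317  0.09  ]
 [ 0.4738  0.0968  0.09  ]] [0.5551 0.0272 0.09  ]
hinge [0.6159 0.0235 0.131 ]
```

Emit:
arm_command([
  [-0.03, -0.08, 0, -0.05],
  [-0.06, -0.16, 0, -0.1],
  [-0.09, -0.24, 0, -0.15],
  [-0.12, -0.32, 0, -0.2],
  [-0.15, -0.4, 0, -0.25],
  [-0.18, -0.48, 0, -0.3],
  [-0.21, -0.56, 0, -0.35],
  [-0.24, -0.62, 0, -0.363],
], claw=0.35)

```text
time: 4.58
tool_pos: [0.5256, -0.1604, 0.2484]
ee_rot: [3.14, -0.001, 0.502]
wrist_force: [0.8, -0.4, -0.1]
width: 0.0609
finger_force: 0.0
```

Emit:
arm_command([
  [-0.03, -0.08, 0, 0],
  [-0.06, -0.16, 0, 0],
  [-0.1, -0.24, 0, 0],
  [-0.14, -0.32, 0, 0],
  [-0.165, -0.4, 0, 0],
  [-0.165, -0.4, 0, 0],
  [-0.165, -0.4, 0, 0],
])

```text
time: 5.17
tool_pos: [0.4429, -0.3609, 0.2477]
ee_rot: [3.141, 0.0, 0.5]
wrist_force: [0.7, 1.4, -0.3]
width: 0.0611
finger_force: 0.0
```

```bash
python3 - <<'E'
from h import *
np.set_printoptions(precision=4,suppress=True)
o=robot.get_obs(); print(o["time"],o["tool_pos"],o["ee_rot"],o["width"],o["wrist_force"])
im,C=snap("wrist","w2"); print(proj(C,[.496,-.328,.05])); snap("top","top2")
E
```

```text
5.1667 [ 0.4429 -0.3609  0.2477] [3.1408 0.0003 0.4996] 0.06107813835758673 [ 0.6826  1.424  -0.3379]
[323.9625 150.1334]
```

View pics/w2.png

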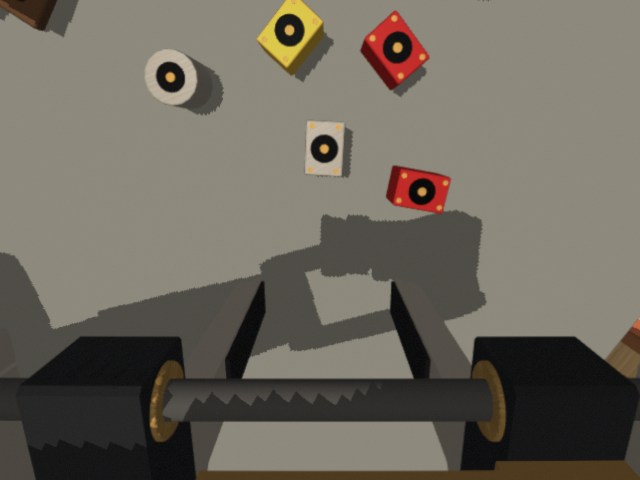

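The wrist view shows the oblong steel block at (324,149), its long side almost along the image column. The round one is at (171,77), yellow at (290,35), and red at (397,48) and (420,190), so the choice holds.

```bash
cat >> h.py <<'E'
def block(im,C,box,z,thr):
    x0,y0,x1,y1=box; s=cv2.resize(im[y0:y1,x0:x1],None,fx=4,fy=4,interpolation=cv2.INTER_CUBIC)
    g=s.min(2)>thr
    cs=cv2.findContours(g.astype(np.uint8),cv2.RETR_EXTERNAL,cv2.CHAIN_APPROX_NONE)[0]; c=max(cs,key=cv2.contourArea)[:,0,:]
    w=np.array([onz(C,x0+(u+.5)/4-.5,y0+(v+.5)/4-.5,z)[:2] for u,v in c])
    r=cv2.minAreaRect((w*1e4).astype(np.float32)); return np.array(r[0])/1e4,np.array(r[1])/1e4,r[2],c.min(0)/4+[x0,y0],c.max(0)/4+[x0,y0]
E
python3 - <<'E'
from h import *
im=cv2.imread("pics/w2.png")[:,:,::-1]; C=cam("wrist")
print(im[149,296:356,:].min(1))
for t in(150,160,170): print(block(im,C,(290,105,360,190),.05,t))
E
```

```text
[125 125 124 124 126 124 125 124 121 118 146 161 161 149 105  39  19  19
  21  18  18  20  19  33  62  81  81  83  84  84  83  78  59  26  17  19
  16  17  13  18  21  53 110 153 159 156 131  93  73  70  71  70  70  73
  86 119 126 126 126 125]
(array([ 0.49927549, -0.32362434]), array([0.04693633, 0.03305342]), 25.783918380737305, array([305.5, 121.5]), array([343.25, 174.75]))
(array([ 0.5074459, -0.3164845]), array([0.0251674 , 0.02601505]), 27.161128997802734, array([307.25, 122.  ]), array([335.75, 150.25]))Traceback (most recent call last):
  File "<stdin>", line 4, in <module>
  File "h.py", line 26, in block
    cs=cv2.findContours(g.astype(np.uint8),cv2.RETR_EXTERNAL,cv2.CHAIN_APPROX_NONE)[0]; c=max(cs,key=cv2.contourArea)[:,0,:]
                                                                                          ~~~^^^^^^^^^^^^^^^^^^^^^^^^
ValueError: max() iterable argument is empty
```

```bash
python3 - <<'E'
from h import *
im=cv2.imread("pics/w2.png")[:,:,::-1]; C=cam("wrist")
for t in(135,140,145): print(block(im,C,(290,105,360,190),.05,t))
T=cam("top"); i2=cv2.imread("pics/top2.png")[:,:,::-1]
for t in(132,140): print("top",block(i2,T,(440,285,475,325),.05,t))
E
```

```text
(array([ 0.49926689, -0.32368281]), array([0.04830484, 0.03418892]), 25.849695205688477, array([305.25, 120.75]), array([343.75, 175.5 ]))
(array([ 0.49927363, -0.32368643]), array([0.04787646, 0.03378596]), 25.913883209228516, array([305.25, 121.  ]), array([343.5 , 175.25]))
(array([ 0.49927822, -0.32366121]), array([0.04740058, 0.03340774]), 25.777021408081055, array([305.5 , 121.25]), array([343.5, 175. ]))
top (array([ 0.50715039, -0.34042498]), array([0.00295327, 0.00272172]), 42.3828125, array([464.25, 299.25]), array([465.5, 301. ]))
top (array([ 0.50728472, -0.3403021 ]), array([0.00053659, 0.00109795]), 85.78736114501953, array([464.75, 299.75]), array([465.  , 300.25]))
```

Emit:
arm_command([
  [0.06, 0.04, -0.06, -0.012],
  [0.112, 0.073, -0.12, -0.024],
  [0.112, 0.073, -0.19, -0.024],
  [0.112, 0.073, -0.25, -0.024],
  [0.112, 0.073, -0.25, -0.024],
  [0.112, 0.073, -0.25, -0.024],
])

```text
time: 5.77
tool_pos: [0.5005, -0.3196, 0.121]
ee_rot: [-3.138, 0.002, 0.454]
wrist_force: [0.4, -0.5, 0.2]
width: 0.0613
finger_force: 0.0
```

```bash
python3 - <<'E'
from h import *
np.set_printoptions(precision=4,suppress=True)
o=robot.get_obs(); print(o["time"],o["tool_pos"],o["ee_rot"],o["width"],o["wrist_force"])
im,C=snap("wrist","w3"); print(proj(C,[.499,-.324,.05]))
E
```

```text
5.7667 [ 0.5005 -0.3196  0.121 ] [-3.1378  0.0015  0.4544] 0.061253145273940726 [ 0.4317 -0.4606  0.1628]
[333.2833 257.9941]
```

View pics/w3.png

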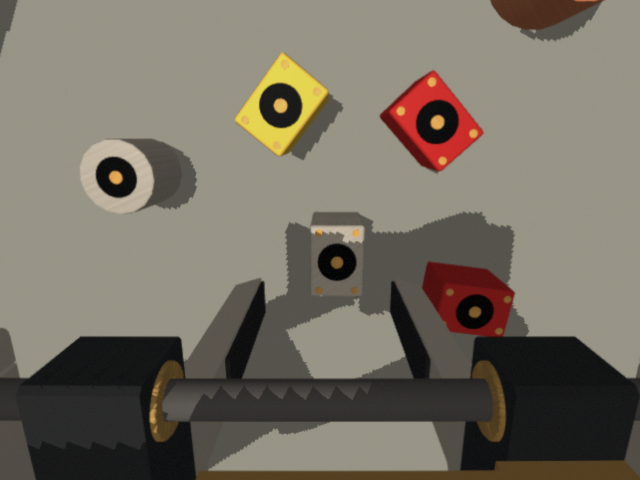

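The view is clear: the block's top face spans (310,226)–(364,296), centred at (337,261) between the fingers.

```bash
python3 - <<'E'
from h import *
np.set_printoptions(precision=4,suppress=True)
o=robot.get_obs(); C=cam("wrist",o); print(o["tool_pos"],o["ee_rot"])
q=np.array([onz(C,u,v,.05) for u,v in[(310.5,226),(364,226),(363,296),(311,296)]]); print(q.mean(0))
print(np.degrees(np.arctan2(*(q[0]-q[3])[[1,0]])),np.degrees(np.arctan2(*(q[1]-q[2])[[1,0]])))
print((q.mean(0)-o["tool_pos"])/.5)
E
```

```text
[ 0.5016 -0.3213  0.1238] [ 3.1404 -0.0008  0.4533]
[ 0.4984 -0.3298  0.05  ]
25.769451882276037 26.562846741389436
[-0.0065 -0.0171 -0.1475]
```

Emit:
arm_command([
  [-0.006, -0.013, -0.05, 0],
  [-0.006, -0.013, -0.11, 0],
  [-0.006, -0.013, -0.16, 0],
  [-0.006, -0.013, -0.188, 0],
  [-0.006, -0.013, -0.188, 0],
  [-0.006, -0.013, -0.188, 0],
])

```text
time: 6.32
tool_pos: [0.4991, -0.3299, 0.031]
ee_rot: [3.138, -0.002, 0.451]
wrist_force: [-0.0, 1.2, 0.8]
width: 0.061
finger_force: 0.0
```

Emit:
arm_command([
  [0, 0, 0, 0],
  [0, 0, 0, 0],
  [0, 0, 0, 0],
  [0, 0, 0, 0],
  [0, 0, 0, 0],
  [0, 0, 0, 0],
  [0, 0, 0, 0],
  [0, 0, 0, 0],
], claw=1)

```text
time: 6.98
tool_pos: [0.4979, -0.3282, 0.0297]
ee_rot: [-3.141, -0.001, 0.451]
wrist_force: [-1.7, 3.8, 5.9]
width: 0.0358
finger_force: 30.0
```

Emit:
arm_command([
  [0, 0, 0.06, 0],
  [0, 0, 0.13, 0],
  [0, 0, 0.2, 0],
  [0.01, 0.06, 0.26, -0.04],
  [0.025, 0.14, 0.32, -0.08],
  [0.04, 0.22, 0.32, -0.12],
  [0.055, 0.3, 0.32, -0.16],
  [0.07, 0.38, 0.32, -0.2],
])

```text
time: 7.65
tool_pos: [0.532, -0.143, 0.1888]
ee_rot: [3.141, -0.002, 0.026]
wrist_force: [1.5, -0.4, -3.2]
width: 0.0359
finger_force: 30.0
```

```bash
python3 - <<'E'
from h import *
np.set_printoptions(precision=4,suppress=True)
o=robot.get_obs(); print(o["time"],o["tool_pos"],o["ee_rot"],o["width"],o["wrist_force"],o["finger_force"])
im,C=snap("wrist","w4")
E
```

```text
7.65 [ 0.532  -0.143   0.1888] [ 3.1407 -0.0016  0.0262] 0.03587918030104451 [ 1.4727 -0.3568 -3.213 ] 29.994235932826996
```

View pics/w4.png

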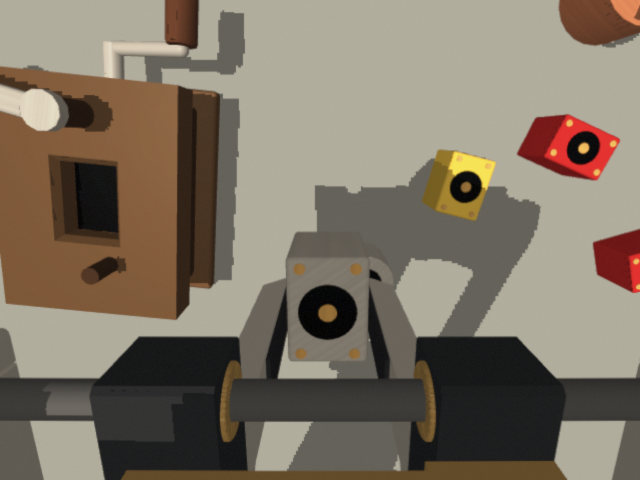

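The wrist view shows the block held square, its top face spanning (288,262)–(367,358). The pocket mouth's corners are near (51,155), (118,163), (120,244) and (54,240). The lever is swung away to the upper left, hinge at (43,110).

```bash
python3 - <<'E'
from h import *
np.set_printoptions(precision=4,suppress=True)
o=robot.get_obs(); C=cam("wrist",o); p=np.array(o["tool_pos"]); print(p,o["ee_rot"])
q=np.array([onz(C,u,v,p[2]+.0205) for u,v in[(289,262),(367,262),(367,359),(288,357)]]); print("cart",q,q.mean(0), rot(o).T@(q.mean(0)-p))
f=lambda L,z:np.array([onz(C,u,v,z) for u,v in L])
m=f([(51,155),(118,163),(120,244),(54,240)],.09); print("mouth",m,m.mean(0))
d=f([(191,87),(178,319),(6,303)],.09); print("deck",d, "ctr",(d[0]+d[2])/2)
for a,b in((d[0],d[1]),(m[0],m[3]),(m[1],m[2])): v=a-b; print(np.degrees(np.arctan2(v[1],v[0])))
v=d[1]-d[2];print(np.degrees(np.arctan2(v[1],v[0]))+90, "hinge",f([(43,110)],.131))
E
```

```text
[ 0.5331 -0.1339  0.1883] [-3.1332 -0.0022  0.0315]
cart [[ 0.5556 -0.1174  0.2088]
 [ 0.5568 -0.15    0.2088]
 [ 0.5113 -0.1527  0.2088]
 [ 0.5109 -0.1172  0.2088]] [ 0.5336 -0.1343  0.2088] [ 0.0006  0.0003 -0.0205]
mouth [[0.5894 0.06   0.09  ]
 [0.5853 0.0137 0.09  ]
 [0.527  0.0182 0.09  ]
 [0.5284 0.0666 0.09  ]] [0.5575 0.0396 0.09  ]
deck [[ 0.6363 -0.0398  0.09  ]
 [ 0.4688 -0.0205  0.09  ]
 [ 0.4771  0.1113  0.09  ]] ctr [0.5567 0.0357 0.09  ]
-6.579239248395673
-6.253454188932044
-4.42823403570139
-3.603674113034984 hinge [[0.6171 0.0324 0.131 ]]
```

Emit:
arm_command([
  [-0.03, 0.08, 0, -0.02],
  [-0.06, 0.16, 0, -0.048],
  [-0.086, 0.24, 0, -0.048],
  [-0.086, 0.328, 0, -0.048],
  [-0.086, 0.328, 0, -0.048],
  [-0.086, 0.328, 0, -0.048],
  [-0.086, 0.328, 0, -0.048],
  [-0.086, 0.328, 0, -0.048],
])

```text
time: 8.37
tool_pos: [0.4889, 0.0184, 0.1878]
ee_rot: [3.141, 0.001, -0.07]
wrist_force: [1.2, -0.8, -3.7]
width: 0.0355
finger_force: 30.0
```

```bash
python3 - <<'E'
from h import *
np.set_printoptions(precision=4,suppress=True)
o=robot.get_obs(); print(o["time"],o["tool_pos"],o["ee_rot"],o["qvel"],o["finger_force"])
im,C=snap("wrist","w5"); o=robot.get_obs(); print(o["tool_pos"],o["ee_rot"]); snap("top","top5")
E
```

```text
8.3667 [0.4889 0.0184 0.1878] [ 3.1406  0.0006 -0.0702] [-0.0166  0.0031 -0.0044  0.002   0.0015  0.0039] 29.998680353164673
[0.4889 0.0182 0.1878] [ 3.1408  0.0007 -0.071 ]
```

View pics/w5.png

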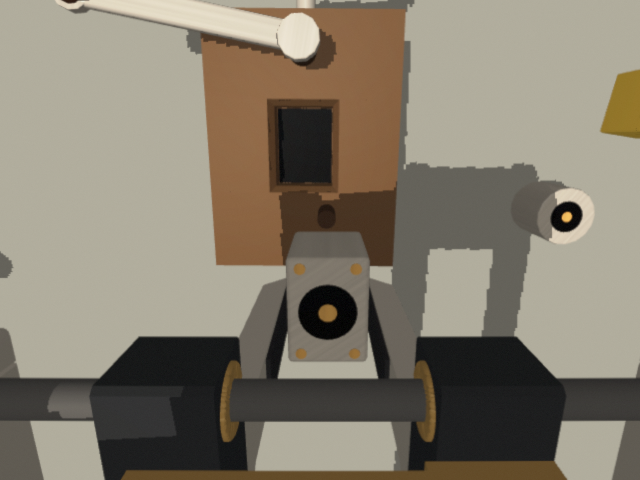

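Still view: the pocket mouth spans (267,99)–(339,191), the deck's corners are (202,10), (405,9), (394,266) and (215,265), and the held block is at (328,310). The lever is open about 100°, pointing left from the hinge at (299,37).

```bash
python3 - <<'E'
from h import *
np.set_printoptions(precision=4,suppress=True)
o=robot.get_obs(); C=cam("wrist",o); p=np.array(o["tool_pos"]); print(p,o["ee_rot"],o["time"])
f=lambda L,z:np.array([onz(C,u,v,z) for u,v in L])
for n,L in(("mouth",[(267.5,99),(339,99),(339,191.5),(269.5,191.5)]),("deck",[(202,10),(405,9),(394,266),(215,265.5)])):
    m=f(L,.09); c=m.mean(0); print(n,c,"shift",(c-p)/.5,"len",[np.linalg.norm(m[i]-m[i-1]) for i in range(4)])
    for a,b in((0,3),(1,2)): v=m[a]-m[b]; print(np.degrees(np.arctan2(v[1],v[0])))
    for a,b in((0,1),(3,2)): v=m[a]-m[b]; print(np.degrees(np.arctan2(v[1],v[0]))-90)
c=f([(289,262),(367,262),(367,359),(288,357)],p[2]+.0205); print("cart-tcp",(c.mean(0)-p)*1e3)
h=f([(299,37)],.131)[0]; k=f([(100,0)],.129)[0]; print("hinge",h,"lever dir",np.degrees(np.arctan2(*(k-h)[[1,0]])))
E
```

```text
[0.4889 0.0182 0.1878] [ 3.141   0.0006 -0.0713] 8.4667
mouth [0.5575 0.0291 0.09  ] shift [ 0.1371  0.0219 -0.1957] len [np.float64(0.061128233554176084), np.float64(0.047201197873978265), np.float64(0.06111445233083551), np.float64(0.048604545684243244)]
-4.946188591587294
-3.63068596197192
-4.079906414385135
-4.069682747667301
deck [0.5567 0.029  0.09  ] shift [ 0.1356  0.0217 -0.1957] len [np.float64(0.16844883269630043), np.float64(0.1272880075956197), np.float64(0.16929297643979255), np.float64(0.13158800003397014)]
-5.407629799312819
-3.9453524325264655
-3.8346535258649084
-4.229713036255632
cart-tcp [ 0.5444 -0.4323 20.5   ]
hinge [0.616  0.0243 0.131 ] lever dir 75.90446263546428
```

Emit:
arm_command([
  [0.05, 0.01, 0, 0],
  [0.1, 0.02, 0, 0],
  [0.136, 0.0225, -0.03, 0],
  [0.136, 0.0225, -0.07, 0],
  [0.136, 0.0225, -0.11, 0],
  [0.136, 0.0225, -0.11, 0],
  [0.136, 0.0225, -0.11, 0],
  [0.136, 0.0225, -0.11, 0],
])

```text
time: 9.13
tool_pos: [0.5574, 0.0301, 0.1343]
ee_rot: [3.141, -0.001, -0.07]
wrist_force: [0.2, 0.8, -3.0]
width: 0.0355
finger_force: 30.0
```

```bash
python3 - <<'E'
from h import *
np.set_printoptions(precision=4,suppress=True)
for i in range(3):
    o=robot.get_obs(); print(o["time"],o["tool_pos"],o["ee_rot"],o["wrist_force"])
    if i<2: robot.snapshot("top")
E
```

```text
9.1333 [0.5574 0.0301 0.1343] [ 3.1414 -0.0014 -0.0704] [ 0.2476  0.8068 -2.9851]
9.1833 [0.5578 0.0303 0.135 ] [ 3.1415 -0.003  -0.0701] [-0.0212 -0.4365 -2.5832]
9.2333 [0.5578 0.0304 0.1353] [ 3.1415 -0.0036 -0.0697] [-0.1573  0.8773 -2.9946]
```

Emit:
arm_command([
  [-0.001, -0.002, -0.008, 0],
  [-0.001, -0.002, -0.016, 0],
  [-0.001, -0.002, -0.024, 0],
  [-0.001, -0.002, -0.032, 0],
  [-0.001, -0.002, -0.037, 0],
  [-0.001, -0.002, -0.042, 0],
  [-0.001, -0.002, -0.042, 0],
])

```text
time: 9.82
tool_pos: [0.5557, 0.0301, 0.1113]
ee_rot: [3.141, 0.002, -0.069]
wrist_force: [0.8, 0.2, -3.1]
width: 0.0354
finger_force: 30.0
```

Emit:
arm_command([
  [0, 0, -0.006, 0],
  [0, 0, -0.012, 0],
  [0, 0, -0.016, 0],
  [0, 0, -0.016, 0],
])

```text
time: 10.15
tool_pos: [0.5558, 0.03, 0.1035]
ee_rot: [3.141, 0.001, -0.069]
wrist_force: [-0.5, -0.0, -3.2]
width: 0.0358
finger_force: 30.0
```

Emit:
arm_command([
  [0, 0, -0.004, 0],
  [0, 0, -0.008, 0],
  [0, 0, -0.01, 0],
  [0, 0, -0.01, 0],
])

```text
time: 10.48
tool_pos: [0.556, 0.03, 0.0988]
ee_rot: [3.142, 0.001, -0.069]
wrist_force: [0.7, 0.2, -2.6]
width: 0.0356
finger_force: 30.0
```

Emit:
arm_command([
  [0, 0, -0.002, 0],
  [0, 0, -0.004, 0],
  [0, 0, -0.004, 0],
])

```text
time: 10.73
tool_pos: [0.5564, 0.03, 0.0977]
ee_rot: [3.142, -0.001, -0.069]
wrist_force: [-0.5, 1.0, -0.9]
width: 0.0358
finger_force: 30.0
```

Emit:
arm_command([
  [0, 0, -0.002, 0],
  [0, 0, -0.003, 0],
  [0, 0, -0.003, 0],
])

```text
time: 10.98
tool_pos: [0.5564, 0.03, 0.0977]
ee_rot: [3.141, -0.001, -0.069]
wrist_force: [-3.6, 0.7, 6.2]
width: 0.0358
finger_force: 30.0
```

Emit:
arm_command([
  [0, 0, 0, 0],
  [0, 0, 0, 0],
  [0, 0, 0, 0],
  [0, 0, 0, 0],
], claw=0.4)

```text
time: 11.32
tool_pos: [0.5564, 0.03, 0.0956]
ee_rot: [3.141, -0.0, -0.069]
wrist_force: [0.5, 0.1, -0.4]
width: 0.056
finger_force: 0.0
```

Emit:
arm_command([
  [0, 0, 0.05, 0],
  [0, 0, 0.12, 0],
  [-0.03, 0, 0.18, 0],
  [-0.08, 0, 0.18, 0],
  [-0.14, 0, 0.18, 0],
  [-0.14, 0, 0.18, 0],
  [-0.14, 0, 0.18, 0],
])

```text
time: 11.9
tool_pos: [0.4856, 0.03, 0.1859]
ee_rot: [3.142, -0.001, -0.069]
wrist_force: [0.4, -0.1, -0.4]
width: 0.0567
finger_force: 0.0
```

```bash
python3 - <<'E'
from h import *
np.set_printoptions(precision=4,suppress=True)
o=robot.get_obs(); print(o["time"],o["tool_pos"],o["ee_rot"],o["wrist_force"],o["joint_positions"])
im,C=snap("wrist","w6"); print("seated top corners",*[proj(C,[.5567+a*.025+b*.018*.07,.0287+b*.018-a*.025*.07,z]).round(1) for z in(.118,.128) for a,b in((1,1),(1,-1),(-1,-1),(-1,1))])
E
```

```text
11.9 [0.4856 0.03   0.1859] [ 3.1415 -0.0011 -0.069 ] [ 0.4278 -0.1028 -0.41  ] [-0.0548 -0.051   1.5499 -0.0001  1.6417  1.585 ]
seated top corners [290.4  98.1] [351.7  98.2] [350.3 183.7] [292.2 183.6] [288.8  96.4] [352.8  96.4] [351.3 185.6] [290.7 185.5]
```

View pics/w6.png

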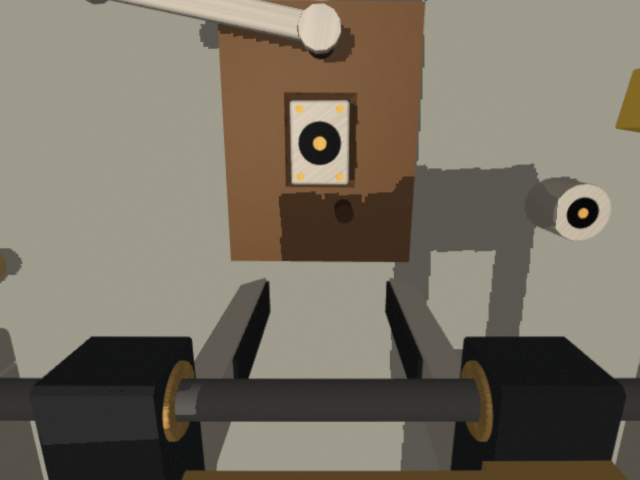

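The wrist view shows the block down in the pocket, its top spanning (290,100)–(350,185), which matches the prediction for a fully seated top (z = 118 mm). The lever's knob end is clear, at the upper left. I'll now go behind the knob with the fingers shut and push it home.

Emit:
arm_command([
  [0.03, 0.02, 0.02, 0.05],
  [0.08, 0.04, 0.02, 0.11],
  [0.13, 0.07, 0.02, 0.17],
  [0.18, 0.1, 0.02, 0.23],
  [0.23, 0.13, 0.02, 0.29],
  [0.28, 0.16, 0.02, 0.35],
  [0.33, 0.18, 0.02, 0.41],
  [0.387, 0.204, 0.02, 0.47],
], claw=1)

```text
time: 12.62
tool_pos: [0.6818, 0.1328, 0.1945]
ee_rot: [-3.141, 0.0, 0.917]
wrist_force: [0.7, 0.3, 0.6]
width: 0.0069
finger_force: 0.0
```

Emit:
arm_command([
  [0, 0, 0, 0.04],
  [0, 0, 0, 0.063],
  [0, 0, 0, 0.063],
  [0, 0, 0, 0.063],
  [0, 0, 0, 0.063],
])

```text
time: 13.03
tool_pos: [0.6802, 0.1319, 0.1954]
ee_rot: [3.141, 0.0, 1.041]
wrist_force: [0.1, 0.3, 1.0]
width: 0.0005
finger_force: 0.0
```

```bash
python3 - <<'E'
from h import *
np.set_printoptions(precision=4,suppress=True)
o=robot.get_obs(); print(o["time"],o["tool_pos"],np.degrees(o["ee_rot"][2]),o["width"],o["joint_positions"])
im,C=snap("top","top6"); im=cv2.imread("pics/top6.png"); cv2.imwrite("pics/c6.png",cv2.resize(im[190:340,210:370],None,fx=4,fy=4))
print((proj(C,[.6467,.1453,.159])-[210,190])*4,(proj(C,o["tool_pos"])-[210,190])*4)
E
```

```text
13.0333 [0.6802 0.1319 0.1954] 59.66857210127337 0.0005377233551572381 [ 0.1099  0.4148  0.9914 -0.0001  1.7352  0.6392]
[ 80.4429 160.8596] [97.5324 76.4192]
```

View pics/c6.png

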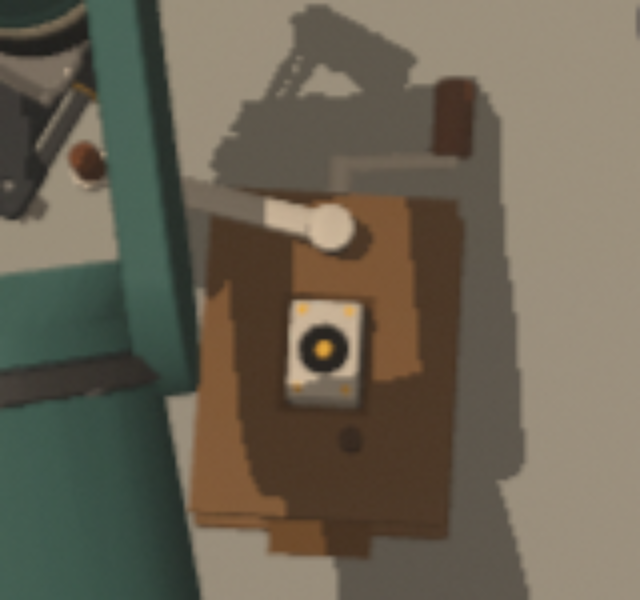

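The crop shows the knob at (86,160), the shut fingers behind it near (75,90), and the block seated in the pocket at (325,350). Lowering and sweeping.

Emit:
arm_command([
  [0, 0, -0.05, 0],
  [0, 0, -0.1, 0],
  [0, 0, -0.11, 0],
  [0, 0, -0.11, 0],
])

```text
time: 13.42
tool_pos: [0.678, 0.1316, 0.1379]
ee_rot: [-3.137, 0.003, 1.042]
wrist_force: [-0.8, 0.4, -0.2]
width: 0.0006
finger_force: 0.0
```

Emit:
arm_command([
  [-0.023, 0.012, 0, 0.05],
  [-0.048, 0.021, 0, 0.1],
  [-0.073, 0.028, 0, 0.15],
  [-0.099, 0.032, 0, 0.2],
  [-0.125, 0.034, 0, 0.25],
  [-0.151, 0.032, 0, 0.3],
  [-0.177, 0.028, 0, 0.35],
  [-0.202, 0.021, 0, 0.4],
])

```text
time: 14.08
tool_pos: [0.5796, 0.1428, 0.1433]
ee_rot: [3.136, 0.001, 1.886]
wrist_force: [1.8, -0.4, -1.5]
width: 0.0005
finger_force: 0.8
```

Emit:
arm_command([
  [-0.024, -0.009, 0, 0.05],
  [-0.048, -0.021, 0, 0.1],
  [-0.07, -0.036, 0, 0.15],
  [-0.09, -0.052, 0, 0.2],
  [-0.109, -0.07, 0, 0.25],
  [-0.125, -0.091, 0, 0.3],
  [-0.125, -0.091, 0, 0.3],
])

```text
time: 14.67
tool_pos: [0.5165, 0.0959, 0.1435]
ee_rot: [3.139, 0.004, 2.509]
wrist_force: [-0.9, 0.4, -0.2]
width: 0.0007
finger_force: 0.0
```

```bash
python3 - <<'E'
from h import *
np.set_printoptions(precision=4,suppress=True)
o=robot.get_obs(); p=np.array(o["tool_pos"]); d=p[:2]-[.6165,.024]; print(o["time"],p,np.degrees(o["ee_rot"][2]),o["wrist_force"],np.hypot(*d),np.degrees(np.arctan2(d[1],d[0])))
for a in(150,156,160,163,166,168,170): print(a,((np.array([.6165,.024])+.125*np.array([np.cos(np.radians(a)),np.sin(np.radians(a))]))-p[:2])/.5)
E
```

```text
14.6667 [0.5165 0.0959 0.1435] 143.7422071222378 [-0.9165  0.4262 -0.1532] 0.12321144149885983 144.2846031910128
150 [-0.0164 -0.0189]
156 [-0.0283 -0.0422]
160 [-0.0348 -0.0583]
163 [-0.039  -0.0708]
166 [-0.0425 -0.0834]
168 [-0.0445 -0.0919]
170 [-0.0461 -0.1004]
```

Emit:
arm_command([
  [-0.01, -0.01, 0, 0.025],
  [-0.016, -0.019, 0, 0.05],
  [-0.022, -0.03, 0, 0.075],
  [-0.028, -0.042, 0, 0.1],
  [-0.032, -0.05, 0, 0.115],
  [-0.035, -0.058, 0, 0.13],
  [-0.037, -0.065, 0, 0.14],
  [-0.039, -0.071, 0, 0.15],
])

```text
time: 15.33
tool_pos: [0.4986, 0.062, 0.143]
ee_rot: [3.139, 0.005, 2.821]
wrist_force: [0.9, 1.5, 0.3]
width: 0.0006
finger_force: 0.7
```

Emit:
arm_command([
  [-0.001, -0.004, 0, 0.01],
  [-0.002, -0.008, 0, 0.02],
  [-0.003, -0.01, 0, 0.02],
  [-0.003, -0.01, 0, 0.02],
])

```text
time: 15.67
tool_pos: [0.4957, 0.0566, 0.1413]
ee_rot: [3.141, 0.001, 2.864]
wrist_force: [1.1, 0.4, 0.8]
width: 0.0004
finger_force: 0.5
```

Emit:
arm_command([
  [-0.001, -0.003, 0, 0],
  [-0.001, -0.006, 0, 0.01],
  [-0.001, -0.006, 0, 0.01],
])

```text
time: 15.92
tool_pos: [0.4949, 0.0555, 0.1411]
ee_rot: [3.137, -0.0, 2.888]
wrist_force: [0.4, 6.1, 1.8]
width: 0.0006
finger_force: 3.1
```

Emit:
arm_command([
  [0, -0.003, 0, 0],
  [-0.001, -0.006, 0, 0.01],
  [-0.001, -0.006, 0, 0.01],
])

```text
time: 16.17
tool_pos: [0.4946, 0.0553, 0.1412]
ee_rot: [3.131, -0.001, 2.91]
wrist_force: [1.9, 12.8, 1.0]
width: 0.0005
finger_force: 6.3
```

Emit:
arm_command([
  [0.005, 0.02, 0, 0],
  [0.01, 0.05, 0, 0],
  [0.01, 0.06, 0.06, 0],
  [0.01, 0.1, 0.14, 0],
  [-0.1, 0.18, 0.2, 0],
  [-0.2, 0.26, 0.2, 0],
  [-0.25, 0.34, 0.2, 0],
  [-0.25, 0.4, 0.2, 0],
])

```text
time: 16.83
tool_pos: [0.3872, 0.214, 0.2393]
ee_rot: [-3.141, 0.002, 2.904]
wrist_force: [1.1, 0.5, 1.3]
width: 0.0006
finger_force: 0.0
```

```bash
python3 - <<'E'
from h import *
np.set_printoptions(precision=4,suppress=True)
o=robot.get_obs(); print(o["time"],o["tool_pos"],o["wrist_force"])
im,C=snap("top","top7"); im=cv2.imread("pics/top7.png"); cv2.imwrite("pics/c7.png",cv2.resize(im[220:340,250:410],None,fx=4,fy=4,interpolation=cv2.INTER_CUBIC))
h=np.array([.6165,.0238])
for a in(0,.05): 
    t=np.radians(176)-a; q=h+.125*np.array([np.cos(t),np.sin(t)]); print(a,(proj(C,[*q,.159])-[250,220])*4,(proj(C,[*q,.129])-[250,220])*4)
print("hinge",(proj(C,[*h,.129])-[250,220])*4)
E
```

```text
16.8333 [0.3872 0.214  0.2393] [1.0768 0.4642 1.3321]
0 [153.9643 351.4142] [156.493  355.0469]
0.05 [141.0023 350.4905] [143.892  354.1491]
hinge [170.431  106.5959]
```

View pics/c7.png

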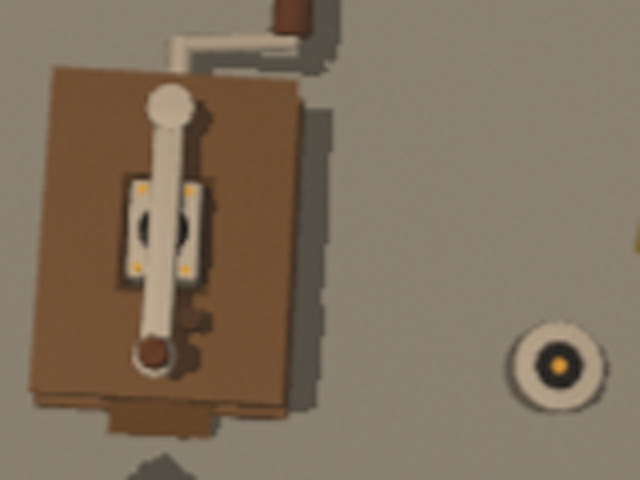

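The crop shows the lever lying over the seated block against its stop peg. The knob is at (153,352) and the predicted shut position is (154,351). The gripper is clear, so I'm handing the job in.

```bash
python3 -c "
from bench import robot
print(robot.close_job())"
```

```text
the job is handed in; nothing more can be done
None
```

The oblong cartridge is seated fully home in the mill's pocket, the lever is shut against its stop over it, the other things were left alone, and the job was handed in at about 17 s (no verdict was returned).

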